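# Turn the enamel sample wheel to turquoise

### The arm

A 6-joint arm with a two-finger parallel gripper is mounted at the origin on the work surface. World frame = base frame: x ahead of the robot, y to its left, z up, the work surface at z = 0. Lengths are in mm, angles in degrees, forces in N, time in s.
With the tool pointing down it reaches from about 425 to 925 mm from the base axis. Payload 12.5 kg.
Tool frame: the origin (TCP) lies between the finger pads; the fingertips stand r.tips_ahead ahead of it and the grasp point (between the pads) lies 5 mm behind it (r.tips_ahead is the distance from the TCP to the fingertips, in mm); z points along the fingers, y is the line along which they close (so a half turn about z gives the same grasp; the last joint's range is limited). The gripper opens to 85 mm and grips with 20 to 120 N. Pads are 22 mm wide; open, the fingers measure 114 mm over their backs; the gripper's body (76 mm by 85 mm) begins 54 mm behind the grasp point. The pads swing forward as they close: fully open they stand 13 mm farther back than shut.
Start: joints at [65.97, 28.126, 89.318, -0, 62.55, -6.05], TCP at [192.904, 594.501, 245.327] pointing down, gripper open.
Joint ranges: [-177.58, 177.58], [-47.91, 125.51], [2.72, 160], [-65.01, 245.01], [3.68, 167.84], [-153.87, 153.87]. Speed limits (degrees/s): [127.2, 127.2, 159.86, 180, 180, 180].

### API

Orientations are given as [roll, pitch, yaw] about the fixed x, y, z axes, in that order (R = Rz(yaw) Ry(pitch) Rx(roll)).
In Python, from bench import r gives the robot as it stands. The module is installed in compiled form; this text tells all that it offers.
- The arm moves only by the shell command python3 -m pendant 'ROWS'. ROWS is JSON, a list of rows, each an object of numbers: "gripper": the opening, from -1 (shut) to 1 (fully open), so that 0 is half open; "x", "y", "z": the shift along the tool's x, y, z in m; "wx", "wy", "wz": the turn, a rotation vector about the tool's x, y, z in degrees. In form: [{"gripper": .., "x": .., "y": .., "z": .., "wx": .., "wy": .., "wz": ..}, ...]. A call has 1 to 20 rows; each row shifts and turns the commanded pose from where the row before left it, along the tool's axes as they then stand; what a row does not reach is not made up. A row lasts 1/12 s, in which the tool goes at most 41.7 mm and 7.16 degrees, less where a joint would pass 70% of its speed; a pose out of reach is approached as far as the arm can. A call with a gripper value outside its range is refused whole. The fingers move at their own pace and stop on an object; the grip force is fixed at half the most. Time passes only in rows, so rows that do not move let the fingers close. It gives the time, the measured TCP pose, the force, the opening and the grip force at its end, in the units of the state.
- r.sense(): the state, without advancing time (a new reading comes with each control period).
- r.camera(name): name is "scene" or "top" or "wrist"; returns the picture (420x560x3 uint8, red, green, blue); there is no depth.
- r.camera_info(name): a dict with "fx", "fy", "cx", "cy" (pixels), "rvec" (rotation vector, rad) and "tvec" (3), from world to camera coordinates, as OpenCV has them. Camera axes: x right, y down, z forward; pixel columns grow to the right and rows downward; lengths in mm; the calibration is good to about 2 mm. A picture is of the moment at which its call begins: read the wrist's pose just before it. camera_info takes no time and is no camera call; for the wrist camera it gives the pose at the moment of the call.
- r.job_done(): hands the job in; it is judged then, once.
Trained networks look in the newest picture that a camera, given by its name, has taken for a name from the list of things; names that differ only in an ending like _2 or _b are one class to them, and where a whole thing is asked for, a point or a joint stands for the part that bears it (a point fixed in the world has none). Each returns a list of dicts, best first, with "p" (0 to 1); they miss things now and then, are a little off and sometimes report something else, mostly with a low value. They report only what shows in the picture. A call takes as long as a camera call. They do not tell look-alikes from the thing itself.
- r.recognise(camera, label): "rect" ([left, top, right, bottom] in pixels, round what is visible of it).
- r.pinpoint(camera, label): "pixel" ([row, column] in pixels: a listed point, or the origin of a listed thing).
The state is a dict: "time_s": time; "joints": joint angles; "joint_vel": joint speeds; "effort": joint torques, N m; "eef_pos": TCP position; "tool_rot": TCP orientation; "wrist_force": force on the tool from outside, world axes, zero at the start; "moment": the same for the moment, N m; "opening": opening from 0.0 (shut) to 1.0 (fully open); "finger_force": force on a finger pad.
Only numpy, scipy, OpenCV 4.12 (cv2) and the standard library are available. Lean on these libraries where they do the work, as an engineer would, in place of code of your own. Each camera call takes 0.05 s, during which the arm holds its last target. There are 200 camera calls.

### The job

On the enamelling bench stand two upright sample wheels with coloured test tiles. Turn the white wheel by its rim until its one turquoise tile is at the very top, straight above the axle, and let go so that it stays there. Do not turn the wooden wheel.

Things in the scene. Friction and masses are not known exactly. Their poses are not given: they have to be found in the camera images.
- white_wheel (a joint): angle of the white sample wheel, an upright disc 180 mm across and 14 mm thick; no handle, no stops. Spins freely (friction about 0.006 N m), balanced, stays where left. 0 = turquoise tile straight up; positive = the tile is off the top towards -y of the hub's frame (1.57: level with the axle). Starts at 0.75 to 1.7: the top of the rim must be drawn towards +y by that angle
- white_wheel_hub (a point): centre of the white wheel, 160 mm above the bench, on its fixed stand. x = the level axle (up to 0.55 rad from world x), z up, y in the disc's plane. A post 29 to 43 mm to the -x side of the disc's middle reaches 8 mm above the axle; above that the disc is free on both faces and can be pinched across its 14 mm. Tiles reach 68 mm out; a bare band runs from there to the rim at 90 mm
- turquoise_tile (a point): centre of the one turquoise tile (30 x 26 mm, seen on both faces of the white wheel), 52 mm out from the axle; turns with the wheel, its z axis points outward from the axle. The white wheel's other seven tiles are cream, sand, grey and charcoal
- red_tile (a point): centre of the red tile on the other wheel, 52 mm out from its axle; that wheel has the same sizes, bearing and stand, but a brown wooden disc with red, orange, plum, cream, sand and dark tiles. It must not be turned
Not all that is in view belongs to the job. Leave any pink or yellow look-alike of the part that bears white_wheel alone.

How it is judged (in metres and radians):
At the end, for the whole second after the job is handed in: The turquoise tile is at the top of the white wheel within 0.21 rad (12 degrees) of straight up, the white wheel is released and at rest (under 0.05 rad/s), and the wooden wheel stands as at the start (its red tile within 18 mm, about 20 degrees) (angle between turquoise_tile's own z axis and vertical below 0.21 rad and velocity of joint white_wheel between -0.05 and 0.05 rad/s and distance of red_tile from where it was at the start of the episode below 0.018 m); the robot touches nothing.
It fails at once if the wooden wheel is turned (its red tile moves 18 mm or more, about 20 degrees) (distance of red_tile from where it was at the start of the episode above 0.018 m).
It also fails if it takes over 45 s, if anything falls off the work surface, if the arm or the gripper's body presses on something with over 40 N, if the wrist force passes 120 N, or if a joint passes its speed limit or range.

## Working session

There is one attempt and no reset: what is moved stays moved. The work goes in short steps, Python scripts to look and compute and a shell command to move; the robot and the scene stay as the last step left them, time stands still between calls to the robot, and variables do not carry over. Pictures are saved under pics/ and viewed, at most 10 in all, crops included, and the job is handed in when it is done.

```bash
mkdir -p pics; python3 - <<'E'
from bench import r
import cv2,numpy as np
ims=[]
for c in("scene","top"):
    im=r.camera(c);cv2.imwrite(f"pics/{c}0.png",im[:,:,::-1])
    for l in("white_wheel_hub","turquoise_tile","red_tile"):
        print(c,l,[(d["pixel"],round(d["p"],2)) for d in r.pinpoint(c,l)])
    print(c,[(d["rect"],round(d["p"],2)) for d in r.recognise(c,"white_wheel")])
    print(r.camera_info(c))
print(r.sense(),r.tips_ahead)
E
```

```text
scene white_wheel_hub [([144.1, 225.8], 0.83), ([252.1, 348.2], 0.72)]
scene turquoise_tile [([124.6, 221.8], 0.87), ([248.3, 318.7], 0.68)]
scene red_tile [([223.5, 200.2], 0.64)]
scene [([180.5, 106.7, 266.1, 178.4], 0.91), ([294.6, 213.6, 404.2, 287.2], 0.76), ([345.0, 132.8, 436.7, 211.3], 0.63)]
{'fx': 502.99378789590764, 'fy': 502.99378789590764, 'cx': 283.6459743269292, 'cy': 208.3696446170591, 'rvec': array([ 1.49620632,  2.09907088, -0.84472427]), 'tvec': array([ 131.23718395, -206.49555389, 1334.41184974])}
top white_wheel_hub [([279.9, 183.0], 0.7), ([169.8, 204.4], 0.65), ([269.8, 357.7], 0.56)]
top turquoise_tile [([271.5, 364.4], 0.92), ([160.4, 226.1], 0.81), ([281.5, 182.6], 0.69)]
top red_tile [([167.8, 335.7], 0.85)]
top [([144.0, 252.6, 227.5, 309.4], 0.75), ([156.6, 151.9, 246.5, 191.3], 0.67), ([322.9, 245.0, 398.1, 301.8], 0.56), ([157.2, 150.7, 250.9, 222.4], 0.39)]
{'fx': 469.92365767638427, 'fy': 469.92365767638427, 'cx': 278.43820564141083, 'cy': 206.6601143819749, 'rvec': array([ 2.15669708, -2.14891562,  0.15967817]), 'tvec': array([3.01335323e-01, 4.62204329e+02, 1.04705864e+03])}
{'time_s': 0.5, 'joints': array([ 6.59706683e+01,  2.81261486e+01,  8.93205717e+01,  4.35737934e-04,
        6.25500605e+01, -6.04910842e+00]), 'joint_vel': array([ 0.02184659, -0.089456  , -0.10553555,  0.08411381,  0.03561585,
       -0.02555365]), 'effort': array([-2.95131968e-04, -6.17846847e+01, -2.61703187e+01, -3.07773075e-05,
        4.50024108e-04,  7.87176617e-06]), 'eef_pos': array([192.89172916, 594.48494109, 245.31760635]), 'tool_rot': array([ 1.79996758e+02, -4.52976288e-05,  1.62019576e+02]), 'wrist_force': array([-0.31021252,  0.14684489, -0.19827096]), 'moment': array([-0.00841199,  0.04836921,  0.03013964]), 'finger_force': 0.0, 'opening': 0.99531250671299} 14.0
```

View pics/scene0.png

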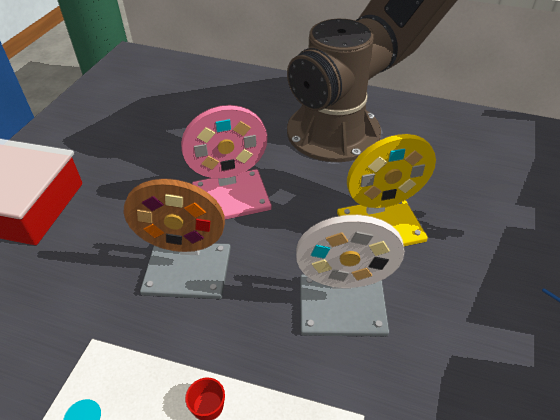

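View pics/top0.png

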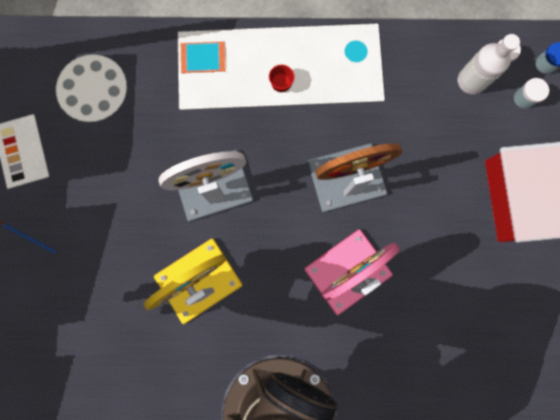

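The scene picture shows four wheels: pink (225,147), wooden (174,222), yellow (392,177) and white (350,255). Only the one at (350,255) has a white disc, and its turquoise tile is at (320,252). In the top view the white wheel is at (203,170). I'll fit its pose next and make the confirming crop.

```bash
cat >h.py <<'E'
from bench import r
import numpy as np,cv2
from scipy.optimize import least_squares
from scipy.spatial.transform import Rotation as Ro
def proj(P,i):
    K=np.array([[i["fx"],0,i["cx"]],[0,i["fy"],i["cy"]],[0,0,1.]])
    return cv2.projectPoints(np.atleast_2d(P).astype(float),np.array(i["rvec"]),np.array(i["tvec"]),K,None)[0][:,0]
def W(p,L):  # wheel->world, p=[x,y,yaw]
    return Ro.from_euler('z',p[2]).apply(L)+[p[0],p[1],160]
t=np.linspace(0,2*np.pi,120)
disc=np.vstack([np.c_[0*t+s,90*np.sin(t),90*np.cos(t)] for s in(-7,7)])
def tile(a,s): return np.array([[s*8,-52*np.sin(a),52*np.cos(a)]])
E
python3 - <<'E'
from h import *
S,T=r.camera_info("scene"),r.camera_info("top")
rs=np.array([294.6,213.6,404.2,287.2]);rt=np.array([156.6,151.9,246.5,191.3])
def f(p):
    e=[]
    for i,q in((S,rs),(T,rt)):
        u=proj(W(p,disc),i);e+=list(np.r_[u.min(0),u.max(0)]-q)
    e+=list(proj(W(p,[[0,0,0]]),S)[0]-[348.2,252.1])
    e+=list(proj(W(p,[[0,0,0]]),T)[0]-[204.4,169.8])
    e+=list(proj(W(p,tile(p[3],1)),S)[0]-[318.7,248.3])
    return np.array(e)
s=least_squares(f,[520,150,.2,1.3],loss="soft_l1",f_scale=2);print(s.x,np.degrees(s.x[2:]),f(s.x).round(1))
for i in(S,T):print(-Ro.from_rotvec(i["rvec"]).inv().apply(i["tvec"]))
p=s.x;o=[]
for c,i in(("scene",S),("top",T)):
    im=cv2.imread(f"pics/{c}0.png")
    for q in proj(W(p,disc),i)[::2]: cv2.circle(im,(int(q[0]),int(q[1])),0,(0,255,0),-1)
    h=proj(W(p,[[0,0,0]]),i)[0].astype(int)
    o.append(cv2.resize(im[h[1]-65:h[1]+65,h[0]-65:h[0]+65],(400,400),interpolation=cv2.INTER_CUBIC))
cv2.imwrite("pics/c1.png",np.hstack(o))
E
```

```text
[5.16515329e+02 1.56975536e+02 2.99209280e-01 1.23416896e+00] [17.14342891 70.71267249] [ 0.2 -0.9 -0.8 -0.6  1.6 -0.6 -0.  -2.   0.1  0.2 -1.3  1.5  0.9  0.6]
[1051.78279521  232.18792846  824.83956897]
[ 311.82599559   10.68172189 1101.18807368]
```

View pics/c1.png

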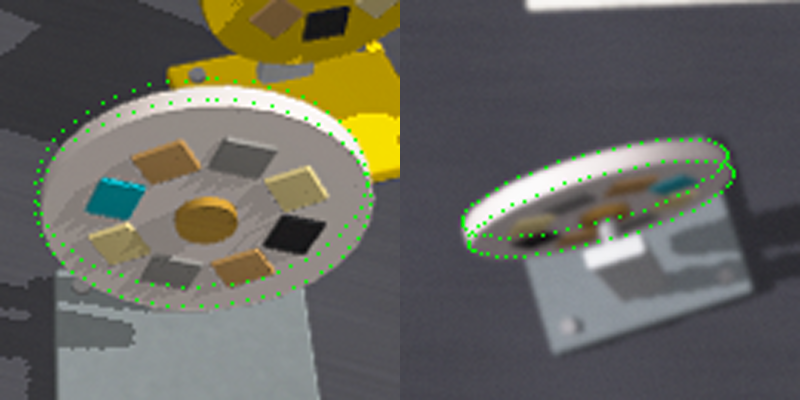

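The crop confirms it: a white disc, with turquoise at the left (115,198 in the crop), about 71° off the top. The hub is near (516,157) and the axle yaw is about 17°. Now I'll move above it.

```bash
python3 -m pendant '[{"gripper":1,"z":-0.0125,"wz":6.86},{"gripper":1,"z":-0.0125,"wz":6.86},{"gripper":1,"z":-0.0125,"wz":6.86},{"gripper":1,"z":-0.0125,"wz":6.86},{"gripper":1,"z":-0.0125,"wz":6.86},{"gripper":1,"z":-0.0125,"wz":6.86},{"gripper":1,"z":-0.0125,"wz":6.86},{"gripper":1,"z":-0.0125,"wz":6.86},{"gripper":1}]'
python3 -m pendant '[{"gripper":1,"x":-0.0342,"y":0.012},{"gripper":1,"x":-0.0342,"y":0.012},{"gripper":1,"x":-0.0342,"y":0.012},{"gripper":1,"x":-0.0342,"y":0.012},{"gripper":1,"x":-0.0342,"y":0.012},{"gripper":1,"x":-0.0342,"y":0.012},{"gripper":1,"x":-0.0342,"y":0.012},{"gripper":1,"x":-0.0342,"y":0.012},{"gripper":1,"x":-0.0342,"y":0.012},{"gripper":1,"x":-0.0342,"y":0.012},{"gripper":1,"x":-0.0342,"y":0.012},{"gripper":1,"x":-0.0342,"y":0.012},{"gripper":1,"x":-0.0342,"y":0.012},{"gripper":1,"x":-0.0342,"y":0.012},{"gripper":1,"x":-0.0342,"y":0.012},{"gripper":1},{"gripper":1},{"gripper":1}]'
python3 - <<'E'
from h import *
i=r.camera_info("wrist");im=r.camera("wrist")[:,:,::-1].copy()
print(r.sense()["eef_pos"],r.sense()["tool_rot"],r.sense()["joints"])
p=[516.5,157,.2992]
for q in proj(W(p,disc),i): cv2.circle(im,(int(q[0]),int(q[1])),1,(0,255,0),-1)
print([(d["pixel"],round(d["p"],2)) for d in r.pinpoint("wrist","white_wheel_hub")],proj(W(p,[[0,0,0]]),i))
cv2.imwrite("pics/w1.png",im)
E
```

```text
[192.90040629 594.47981824 245.31214209] [1.79997987e+02 1.41822958e-03 1.62022571e+02] [ 6.59703605e+01  2.81266890e+01  8.93205057e+01 -1.35008259e-03
  6.25506541e+01 -6.05158823e+00]
[] [[-41.04821805 645.38041939]]schema error: expected keys gripper, x, y, z, wx, wy, wz
schema error: expected keys gripper, x, y, z, wx, wy, wz
```

View pics/w1.png

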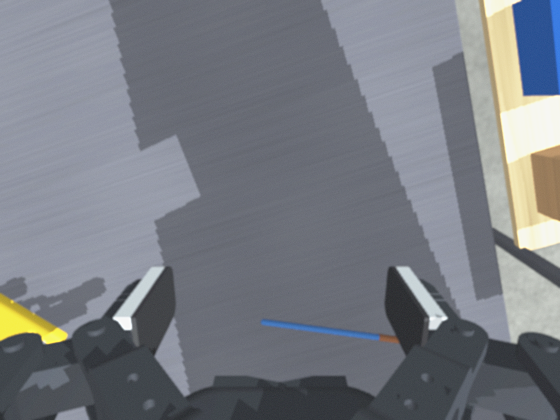

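The picture is from the start pose and shows bare bench, because both calls were refused: every row needs all seven keys. I'll retype them in full.

```bash
python3 -m pendant '[{"gripper":1,"x":0,"y":0,"z":-0.0125,"wx":0,"wy":0,"wz":6.86},{"gripper":1,"x":0,"y":0,"z":-0.0125,"wx":0,"wy":0,"wz":6.86},{"gripper":1,"x":0,"y":0,"z":-0.0125,"wx":0,"wy":0,"wz":6.86},{"gripper":1,"x":0,"y":0,"z":-0.0125,"wx":0,"wy":0,"wz":6.86},{"gripper":1,"x":0,"y":0,"z":-0.0125,"wx":0,"wy":0,"wz":6.86},{"gripper":1,"x":0,"y":0,"z":-0.0125,"wx":0,"wy":0,"wz":6.86},{"gripper":1,"x":0,"y":0,"z":-0.0125,"wx":0,"wy":0,"wz":6.86},{"gripper":1,"x":0,"y":0,"z":-0.0125,"wx":0,"wy":0,"wz":6.86}]' && python3 -m pendant '[{"gripper":1,"x":-0.0342,"y":0.012,"z":0,"wx":0,"wy":0,"wz":0},{"gripper":1,"x":-0.0342,"y":0.012,"z":0,"wx":0,"wy":0,"wz":0},{"gripper":1,"x":-0.0342,"y":0.012,"z":0,"wx":0,"wy":0,"wz":0},{"gripper":1,"x":-0.0342,"y":0.012,"z":0,"wx":0,"wy":0,"wz":0},{"gripper":1,"x":-0.0342,"y":0.012,"z":0,"wx":0,"wy":0,"wz":0},{"gripper":1,"x":-0.0342,"y":0.012,"z":0,"wx":0,"wy":0,"wz":0},{"gripper":1,"x":-0.0342,"y":0.012,"z":0,"wx":0,"wy":0,"wz":0},{"gripper":1,"x":-0.0342,"y":0.012,"z":0,"wx":0,"wy":0,"wz":0},{"gripper":1,"x":-0.0342,"y":0.012,"z":0,"wx":0,"wy":0,"wz":0},{"gripper":1,"x":-0.0342,"y":0.012,"z":0,"wx":0,"wy":0,"wz":0},{"gripper":1,"x":-0.0342,"y":0.012,"z":0,"wx":0,"wy":0,"wz":0},{"gripper":1,"x":-0.0342,"y":0.012,"z":0,"wx":0,"wy":0,"wz":0},{"gripper":1,"x":-0.0342,"y":0.012,"z":0,"wx":0,"wy":0,"wz":0},{"gripper":1,"x":-0.0342,"y":0.012,"z":0,"wx":0,"wy":0,"wz":0},{"gripper":1,"x":-0.0342,"y":0.012,"z":0,"wx":0,"wy":0,"wz":0},{"gripper":1,"x":0,"y":0,"z":0,"wx":0,"wy":0,"wz":0},{"gripper":1,"x":0,"y":0,"z":0,"wx":0,"wy":0,"wz":0}]'
python3 - <<'E'
from h import *
i=r.camera_info("wrist");im=r.camera("wrist")[:,:,::-1].copy()
print(r.sense()["eef_pos"],r.sense()["tool_rot"],r.sense()["joints"])
p=[516.5,157,.2992]
for q in proj(W(p,disc),i): cv2.circle(im,(int(q[0]),int(q[1])),1,(0,255,0),-1)
print([(d["pixel"],round(d["p"],2)) for d in r.pinpoint("wrist","white_wheel_hub")],proj(W(p,[[0,0,0]]),i))
cv2.imwrite("pics/w2.png",im)
E
```

```text
time_s: 1.27
eef_pos: [192.9, 594.4, 346.0]
tool_rot: [180.0, -0.0, 106.8]
wrist_force: [0.2, -0.4, -0.4]
opening: 0.999
finger_force: 0.0
time_s: 2.68
eef_pos: [516.8, 155.9, 345.0]
tool_rot: [-180.0, -0.0, 107.0]
wrist_force: [-0.1, 1.1, 0.1]
opening: 0.997
finger_force: 0.0
[516.12961387 156.93714293 345.1227808 ] [-1.79979386e+02 -1.77879931e-02  1.07054296e+02] [ 9.88919930e+00  1.59225366e+01  9.30932820e+01  1.59460122e-02
  7.10068542e+01 -7.17029239e+00]
[([72.9, 35.4], 0.74), ([179.8, 283.1], 0.65)] [[279.35047418 180.35767316]]
```

View pics/w2.png

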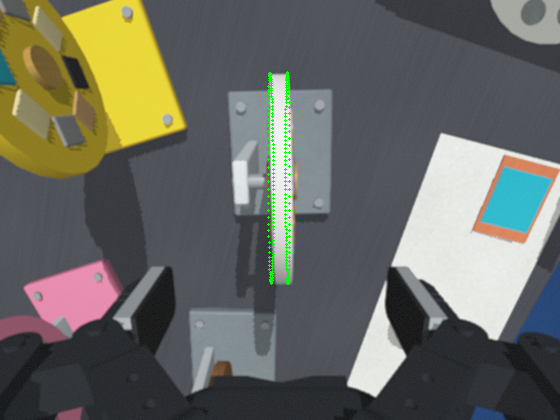

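The wrist picture shows the white rim centred between the fingers at columns 272–294, rows 75–283. The fit is within 2 mm and about 1° of twist. Next I swing to 35° on the -y side, tool pointing at the axle.

```bash
python3 -m pendant '[{"gripper":1,"x":-0.01865,"y":0.0015,"z":0.0196,"wx":0,"wy":0,"wz":-1},{"gripper":1,"x":-0.01865,"y":0,"z":0.0196,"wx":0,"wy":0,"wz":0},{"gripper":1,"x":-0.01865,"y":0,"z":0.0196,"wx":0,"wy":0,"wz":0},{"gripper":1,"x":-0.01865,"y":0,"z":0.0196,"wx":0,"wy":0,"wz":0},{"gripper":1,"x":0,"y":0,"z":0,"wx":0,"wy":5,"wz":0},{"gripper":1,"x":0,"y":0,"z":0,"wx":0,"wy":5,"wz":0},{"gripper":1,"x":0,"y":0,"z":0,"wx":0,"wy":5,"wz":0},{"gripper":1,"x":0,"y":0,"z":0,"wx":0,"wy":5,"wz":0},{"gripper":1,"x":0,"y":0,"z":0,"wx":0,"wy":5,"wz":0},{"gripper":1,"x":0,"y":0,"z":0,"wx":0,"wy":5,"wz":0},{"gripper":1,"x":0,"y":0,"z":0,"wx":0,"wy":5,"wz":0},{"gripper":1,"x":0,"y":0,"z":0,"wx":0,"wy":0,"wz":0},{"gripper":1,"x":0,"y":0,"z":0,"wx":0,"wy":0,"wz":0}]'
cat >w.py <<'E'
from h import *
p=[517.9,157.5,.29]
s=r.sense();d=Ro.from_euler('z',-p[2]).apply(s["eef_pos"]-np.r_[p[:2],160])
R=Ro.from_euler('xyz',s["tool_rot"],degrees=True).as_matrix()
Rw=Ro.from_euler('z',-p[2]).as_matrix()@R
print("t",s["time_s"],"wheel frame",d.round(1),"radius",np.hypot(d[1],d[2]).round(1),"phi",np.degrees(np.arctan2(-d[1],d[2])).round(1))
print("toolz",Rw[:,2].round(3),"tilt",np.degrees(np.arctan2(Rw[1,2],-Rw[2,2])).round(1),"tooly",Rw[:,1].round(3),"J",s["joints"].round(0),s["wrist_force"].round(1))
E
python3 w.py
```

```text
time_s: 3.87
eef_pos: [540.3, 87.1, 266.5]
tool_rot: [-179.9, -34.9, 108.1]
wrist_force: [0.1, 1.2, 0.6]
opening: 1.003
finger_force: 0.0
t 3.8667 wheel frame [  1.3 -73.8 106.5] radius 129.6 phi 34.7
toolz [-0.016  0.572 -0.82 ] tilt 34.9 tooly [ 1.     0.027 -0.001] J [-11.  26.  97.  31.  78. -41.] [0.1 1.2 0.6]
```

```bash
sed -i 's/,.29\]/,.316]/' w.py; python3 -m pendant '[{"gripper":1,"x":0,"y":0,"z":0.015,"wx":0,"wy":0,"wz":0},{"gripper":1,"x":0,"y":0,"z":0.015,"wx":0,"wy":0,"wz":0},{"gripper":1,"x":0,"y":0,"z":0.015,"wx":0,"wy":0,"wz":0},{"gripper":1,"x":0,"y":0,"z":0,"wx":0,"wy":0,"wz":0},{"gripper":1,"x":0,"y":0,"z":0,"wx":0,"wy":0,"wz":0}]'; python3 w.py
python3 - <<'E'
from h import *
im=r.camera("wrist");cv2.imwrite("pics/w3.png",im[:,:,::-1])
E
```

```text
time_s: 4.28
eef_pos: [532.1, 112.4, 230.5]
tool_rot: [-180.0, -34.9, 108.3]
wrist_force: [0.5, 0.1, 1.3]
opening: 1.003
finger_force: 0.0
t 4.2833 wheel frame [ -0.6 -47.3  70.5] radius 84.9 phi 33.9
toolz [-0.002  0.572 -0.82 ] tilt 34.9 tooly [ 1.     0.003 -0.   ] J [ -8.  28. 100.  32.  72. -42.] [0.5 0.1 1.3]
```

View pics/w3.png

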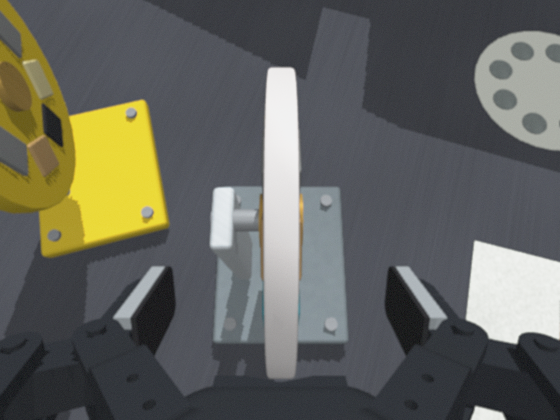

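The rim stands midway between the open pads (disc at column 281, fingers at 145 and 415). Closing now.

```bash
python3 -m pendant '[{"gripper":-1,"x":0,"y":0,"z":0,"wx":0,"wy":0,"wz":0},{"gripper":-1,"x":0,"y":0,"z":0,"wx":0,"wy":0,"wz":0},{"gripper":-1,"x":0,"y":0,"z":0,"wx":0,"wy":0,"wz":0},{"gripper":-1,"x":0,"y":0,"z":0,"wx":0,"wy":0,"wz":0},{"gripper":-1,"x":0,"y":0,"z":0,"wx":0,"wy":0,"wz":0},{"gripper":-1,"x":0,"y":0,"z":0,"wx":0,"wy":0,"wz":0},{"gripper":-1,"x":0,"y":0,"z":0,"wx":0,"wy":0,"wz":0},{"gripper":-1,"x":0,"y":0,"z":0,"wx":0,"wy":0,"wz":0},{"gripper":-1,"x":0,"y":0,"z":0,"wx":0,"wy":0,"wz":0},{"gripper":-1,"x":0,"y":0,"z":0,"wx":0,"wy":0,"wz":0}]'; python3 w.py
```

```text
time_s: 5.17
eef_pos: [532.9, 111.2, 230.3]
tool_rot: [179.9, -35.0, 108.2]
wrist_force: [3.8, -2.0, 4.7]
opening: 0.147
finger_force: 60.1
t 5.1667 wheel frame [ -0.2 -48.7  70.3] radius 85.5 phi 34.7
toolz [ 0.001  0.573 -0.819] tilt 35.0 tooly [1.    0.    0.001] J [ -9.  28. 100.  33.  72. -42.] [ 3.8 -2.   4.7]
```

```bash
python3 -m pendant '[{"gripper":-1,"x":0.00519,"y":0,"z":0.00016,"wx":0,"wy":-3.5,"wz":0},{"gripper":-1,"x":0.00519,"y":0,"z":0.00016,"wx":0,"wy":-3.5,"wz":0},{"gripper":-1,"x":0.00519,"y":0,"z":0.00016,"wx":0,"wy":-3.5,"wz":0},{"gripper":-1,"x":0.00519,"y":0,"z":0.00016,"wx":0,"wy":-3.5,"wz":0},{"gripper":-1,"x":0.00519,"y":0,"z":0.00016,"wx":0,"wy":-3.5,"wz":0},{"gripper":-1,"x":0.00519,"y":0,"z":0.00016,"wx":0,"wy":-3.5,"wz":0},{"gripper":-1,"x":0.00519,"y":0,"z":0.00016,"wx":0,"wy":-3.5,"wz":0},{"gripper":-1,"x":0.00519,"y":0,"z":0.00016,"wx":0,"wy":-3.5,"wz":0},{"gripper":-1,"x":0.00519,"y":0,"z":0.00016,"wx":0,"wy":-3.5,"wz":0},{"gripper":-1,"x":0.00519,"y":0,"z":0.00016,"wx":0,"wy":-3.5,"wz":0}]'; python3 w.py
```

```text
time_s: 6.0
eef_pos: [517.4, 158.1, 246.0]
tool_rot: [179.9, 0.2, 108.2]
wrist_force: [0.8, 1.2, 0.4]
opening: 0.147
finger_force: 59.6
t 6.0 wheel frame [-0.3  0.7 86. ] radius 86.0 phi -0.5
toolz [ 0.002 -0.003 -1.   ] tilt -0.2 tooly [1.    0.001 0.002] J [ 10.  21. 101.  -0.  57.  -8.] [0.8 1.2 0.4]
```

Smooth so far, with low forces. I'll turn another 35°, then measure the tile angle while still holding.

```bash
python3 -m pendant '[{"gripper":-1,"x":0.00519,"y":0,"z":0.00016,"wx":0,"wy":-3.5,"wz":0},{"gripper":-1,"x":0.00519,"y":0,"z":0.00016,"wx":0,"wy":-3.5,"wz":0},{"gripper":-1,"x":0.00519,"y":0,"z":0.00016,"wx":0,"wy":-3.5,"wz":0},{"gripper":-1,"x":0.00519,"y":0,"z":0.00016,"wx":0,"wy":-3.5,"wz":0},{"gripper":-1,"x":0.00519,"y":0,"z":0.00016,"wx":0,"wy":-3.5,"wz":0},{"gripper":-1,"x":0.00519,"y":0,"z":0.00016,"wx":0,"wy":-3.5,"wz":0},{"gripper":-1,"x":0.00519,"y":0,"z":0.00016,"wx":0,"wy":-3.5,"wz":0},{"gripper":-1,"x":0.00519,"y":0,"z":0.00016,"wx":0,"wy":-3.5,"wz":0},{"gripper":-1,"x":0.00519,"y":0,"z":0.00016,"wx":0,"wy":-3.5,"wz":0},{"gripper":-1,"x":0.00519,"y":0,"z":0.00016,"wx":0,"wy":-3.5,"wz":0},{"gripper":-1,"x":0,"y":0,"z":0,"wx":0,"wy":0,"wz":0},{"gripper":-1,"x":0,"y":0,"z":0,"wx":0,"wy":0,"wz":0}]'; python3 w.py
cat >a.py <<'E'
from h import *
import sys
p=[517.9,157.5,.316]
im=r.camera("scene");i=r.camera_info("scene")
c=cv2.cvtColor(im,cv2.COLOR_RGB2HSV)
m=cv2.inRange(c,(85,90,60),(100,255,255));n,_,st,ce=cv2.connectedComponentsWithStats(m)
print([(ce[k].round(1),st[k,4]) for k in range(1,n) if st[k,4]>20])
print([(d["pixel"],round(d["p"],2)) for d in r.pinpoint("scene","turquoise_tile")])
for a in (-20,-15,-10,-5,0,5,10,15,20): print(a,proj(W(p,tile(np.radians(a),1)),i)[0].round(1))
o=cv2.resize(im[170:310,260:440],(720,560),interpolation=cv2.INTER_CUBIC);cv2.imwrite(f"pics/{sys.argv[1]}.png",o[:,:,::-1])
E
python3 a.py s2
```

```text
time_s: 7.0
eef_pos: [502.0, 205.1, 230.4]
tool_rot: [180.0, 35.1, 108.3]
wrist_force: [-0.9, 4.0, 9.3]
opening: 0.149
finger_force: 61.0
t 7.0 wheel frame [-0.4 50.2 70.4] radius 86.5 phi -35.5
toolz [ 0.002 -0.575 -0.818] tilt -35.1 tooly [1.    0.003 0.001] J [ 30.  27. 101. -38.  65.  32.] [-0.9  4.   9.3]
[(array([222.9, 125.3]), np.int32(156)), (array([396.5, 154.6]), np.int32(147)), (array([350.5, 237. ]), np.int32(201)), (array([ 83.4, 410.6]), np.int32(616))]
[([123.4, 220.2], 0.93), ([231.9, 349.2], 0.72), ([153.3, 393.4], 0.59)]
-20 [362.6 237.9]
-15 [359.9 237.4]
-10 [357.2 236.9]
-5 [354.4 236.7]
0 [351.6 236.5]
5 [348.7 236.6]
10 [345.9 236.8]
15 [343.1 237.2]
20 [340.3 237.7]
```

View pics/s2.png

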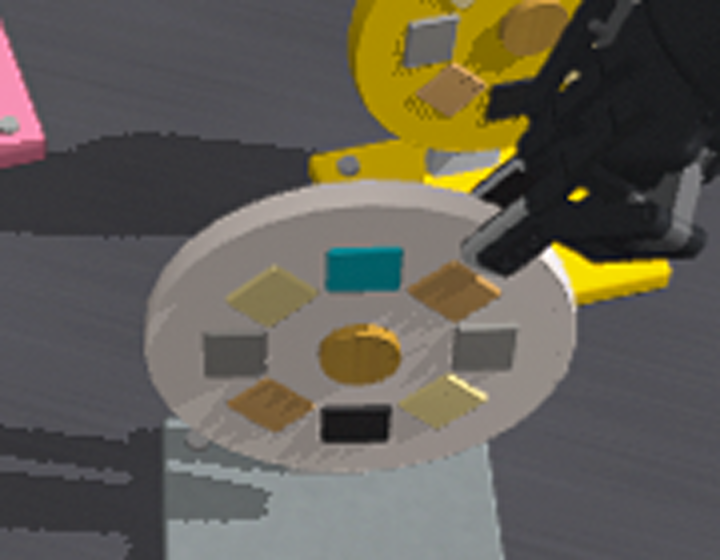

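The turquoise tile is at the top (crop 364,268; scene 350.5,237), about 2° off. Releasing and backing off.

```bash
python3 -m pendant '[{"gripper":0,"x":0,"y":0,"z":0,"wx":0,"wy":0,"wz":0},{"gripper":0.5,"x":0,"y":0,"z":0,"wx":0,"wy":0,"wz":0},{"gripper":0.8,"x":0,"y":0,"z":0,"wx":0,"wy":0,"wz":0},{"gripper":0.8,"x":0,"y":0,"z":0,"wx":0,"wy":0,"wz":0},{"gripper":0.8,"x":0,"y":0,"z":0,"wx":0,"wy":0,"wz":0},{"gripper":0.8,"x":0,"y":0,"z":0,"wx":0,"wy":0,"wz":0},{"gripper":0.8,"x":0,"y":0,"z":0,"wx":0,"wy":0,"wz":0},{"gripper":0.8,"x":0,"y":0,"z":0,"wx":0,"wy":0,"wz":0},{"gripper":0.8,"x":0,"y":0,"z":-0.02,"wx":0,"wy":0,"wz":0},{"gripper":0.8,"x":0,"y":0,"z":-0.02,"wx":0,"wy":0,"wz":0},{"gripper":0.8,"x":0,"y":0,"z":-0.02,"wx":0,"wy":0,"wz":0},{"gripper":0.8,"x":0,"y":0,"z":-0.02,"wx":0,"wy":0,"wz":0},{"gripper":0.8,"x":0,"y":0,"z":-0.02,"wx":0,"wy":0,"wz":0},{"gripper":0.8,"x":0,"y":0,"z":0,"wx":0,"wy":0,"wz":0},{"gripper":0.8,"x":0,"y":0,"z":0,"wx":0,"wy":0,"wz":0},{"gripper":0.8,"x":0,"y":0,"z":0,"wx":0,"wy":0,"wz":0}]'; python3 a.py s3 | head -2; sleep 0; python3 a.py s4 | head -1; python3 w.py
```

```text
time_s: 8.43
eef_pos: [484.0, 258.0, 311.1]
tool_rot: [-179.9, 35.0, 108.2]
wrist_force: [-0.3, -0.0, -0.6]
opening: 0.899
finger_force: 0.0
[(array([222.9, 125.3]), np.int32(156)), (array([396.5, 154.6]), np.int32(146)), (array([350.4, 237. ]), np.int32(207)), (array([ 83.4, 410.6]), np.int32(616))]
[([234.0, 351.6], 0.84), ([147.6, 396.1], 0.73), ([123.3, 222.3], 0.67)]
[(array([222.9, 125.3]), np.int32(156)), (array([396.5, 154.6]), np.int32(147)), (array([350.4, 237. ]), np.int32(207)), (array([ 83.4, 410.6]), np.int32(615))]
t 8.6333 wheel frame [ -0.8 105.9 151.2] radius 184.6 phi -35.0
toolz [-0.001 -0.574 -0.819] tilt -35.0 tooly [ 1.    -0.    -0.001] J [ 35.  24.  93. -34.  77.  29.] [-1.1 -0.6 -0.2]
```

View pics/s4.png

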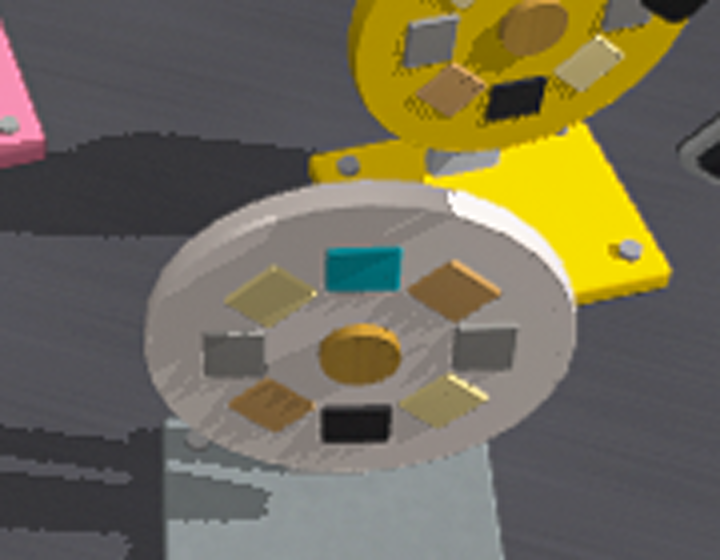

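The picture shows the gripper clear of the wheel and the turquoise tile at the top (crop 363,268), unmoved across two frames. Handing in.

```bash
python3 -c "
from bench import r
print(r.job_done())"
```

```text
the job is handed in; nothing more can be done
None
```

I turned the white wheel until its turquoise tile stood at the top (about 2° off by my measurement), released it at rest, never touched the wooden wheel, and handed the job in at about 8.6 s; no verdict was returned.

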